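Pack the short relief casting and hold it flush

ROBOT

A 6-joint arm with a two-finger parallel gripper is mounted at the origin on the work surface. World frame = base frame: x ahead of the robot, y to its left, z up, the work surface at z = 0. Lengths are in m, angles in degrees, forces in N, time in s.
With the tool pointing down it reaches from about 0.35 to 0.875 m from the base axis. Payload 4.2 kg.
Tool frame: the origin (TCP) lies midway between the tips of the shut fingers; the grasp point (between the pads) lies 19 mm behind it; z points along the fingers, y is the line along which they close (so a half turn about z gives the same grasp; the last joint's range is limited). The gripper opens to 87 mm and grips with 3 to 60 N. Pads are 19 mm wide; open, the fingers measure 117 mm over their backs; the gripper's body (75 mm by 190 mm) begins 51 mm behind the grasp point.
Start: joints at [89.931, 22.042, 0.453, 0, -68.411, -14.817], TCP at [0.161, 0.604, 0.185] pointing down, gripper open.
Joint ranges: [-179.83, 179.83], [-69.29, 118.12], [-61.27, 80.66], [-181.25, 117.63], [-171.15, -9.14], [-177.46, 177.46]. Speed limits (degrees/s): [159.86, 159.86, 180, 180, 180, 180].

INTERFACE

Orientations are given as [roll, pitch, yaw] about the fixed x, y, z axes, in that order (R = Rz(yaw) Ry(pitch) Rx(roll)).
In Python, from workcell import env gives the robot as it stands. The module is installed in compiled form; this text tells all that it offers. Calls block until the motion is done:
- env.goto(position, orientation): joint-space move of the TCP to a pose.
- env.move_straight(position, rotation=None, rate=0.15, force_limit=None): straight line of the TCP; rotation=None keeps the orientation; rate is the mean speed in m/s. With force_limit (N) it stops when the force on the tool has changed by that much, and returns True; else False.
- env.set_joints(angles): joint-space move.
- env.gripper_to(opening, grasp_force=None): opening from 0.0 (shut) to 1.0 (fully open); grasp_force is the grip in N (None keeps the last); returns when the fingers have stopped.
- env.dwell(seconds).
- env.inverse_kinematics(position, orientation): joint angles nearest the present ones, or None.
- env.read_state(): the state.
- env.grab_frame(name): name is "side" or "top" or "wrist"; returns a dict with "image" (420x560x3 uint8, blue, green, red), "fx", "fy", "cx", "cy" (pixels), "D" ([k1, k2, p1, p2, k3] as OpenCV has them; the pictures are not rectified), "position" and "orientation" of the camera in the world. Camera axes: x right, y up, looking along -z (the intrinsics and any distortion apply to the point x, -y, -z); pixel columns grow to the right and rows downward; lengths in m; the calibration is good to about 2 mm. A picture is of the moment at which its call begins. There is no depth.
A pose or a line that the arm cannot do raises env.Unreachable and nothing moves.
- env.close_job(): hands the job in; it is judged then, once.
Trained networks look in a picture, given as the dict that the camera call returned (one of the last four; its "shot" number tells which), for a name from the list of things; names that differ only in an ending like _2 or _b are one class to them, and where a whole thing is asked for, a point or a joint stands for the part that bears it (a point fixed in the world has none). Each returns a list of dicts, best first, with "score" (0 to 1); they miss things now and then, are a little off and sometimes report something else, mostly with a low value. They report only what shows in the picture. A call takes as long as a camera call. They do not tell look-alikes from the thing itself.
- env.search_frame(picture, thing): "xyz" ([x, y, z] in m, in world coordinates, good to about 4 mm: the middle of the surface that is visible of it).
- env.trace(picture, thing): "mask" (420x560 bool, what is visible of it).
The state is a dict: "clock": time; "joint_positions": joint angles; "qvel": joint speeds; "joint_torque": joint torques, N m; "position": TCP position; "tool_rot": TCP orientation; "force": force on the tool from outside, world axes, zero at the start; "wrist_torque": the same for the moment, N m; "opening": opening from 0.0 (shut) to 1.0 (fully open); "finger_force": force on a finger pad.
Only numpy, scipy, OpenCV 4.12 (cv2) and the standard library are available. Lean on these libraries where they do the work, as an engineer would, in place of code of your own. Each camera call takes 0.05 s, during which the arm holds its last target. There are 200 camera calls.

TASK

One of the three plaster castings in the mounting frame is too short for its bay: take the wooden spacer from its rack and slide its blade, upright and well down to the bed, into the gap between that casting and the near rail, the only gap wide enough for it. Then push the spacer against the casting, gently, until the casting has driven its sprung plunger in and lies flush along the far rail, and finish while still gripping the spacer and holding the casting pressed there. Leave the other two castings and everything else on the table as they are.

Things in the scene. Friction and masses are not known exactly. Their poses are not given: they have to be found in the camera images.
- frame: wooden mounting frame fixed to the table, 156 x 318 mm, three equal bays in a row. Origin: centre of its underside. x: from the near rail to the far rail; y: along the row; z up. Bay floor (bed) 12 mm above the origin, rails and dividers rise to 32 mm. Inner faces of the rails at x = -60 mm (near) and +60 mm (far), rails 18 mm thick. Bays 90 mm wide, centred at y = -102, 0, +102 mm.
- far_rail (a point): middle of the far rail's inner face, on the bed (same axes as the frame). In each bay's middle a steel sprung plunger, 10 mm across, stands 4 mm out of this face, 10 mm above the bed; it goes flush under about 5 N and pushes the casting back off the rail when the push stops.
- casting_short_mid (a point): centre of the short plaster casting, spiral ammonite relief: 96 mm long (its x, along the frame's x), 84 mm wide, 20 mm thick plus 4 mm relief, about 200 g, loose on the bed of any one of the bays. Starts about 6 mm off the far rail; gap to the near rail about 18 mm (16.5 to 19.5). Flush at the far rail its centre is at x = +12 mm in the frame.
- casting_fern_mid (a point): centre of a full-size plaster casting with a fern relief: 110 x 84 x 20 mm, loose in another bay; gap at the near rail only about 4 mm
- casting_fish_mid (a point): centre of a full-size plaster casting with a fish skeleton relief: 110 x 84 x 20 mm, loose in another bay; gap at the near rail only about 4 mm
- spacer_grip (a point): centre of the handle of the wooden spacer standing in the rack: handle 20 mm thick (x) x 40 mm (y) x 50 mm tall, over a blade 10 mm thick (x) x 70 mm (y) x 26 mm tall centred below it. The blade's foot is 51 mm below this point, the handle's lower edge 25 mm below, its top 25 mm above. z up; about 50 g. Symmetric front to back.
- spacer_foot (a point): middle of the spacer's lower edge (same axes as the grip point)
- rack: wooden block fixed to the table, 60 x 110 x 28 mm, with a slot 14 x 76 mm, 22 mm deep, in which the spacer's blade stands, 6 mm above the table; lift straight up. Origin: centre of its underside, slot along y.
- pot: saucepan, bystander: magenta plastic, 156 mm across, 70 mm tall, with a straight 110 mm handle; origin under its centre
- jar: closed glass jar, bystander: 68 mm across, 100 mm tall; origin under its centre
- jar_lid: loose white jar lid, bystander: disc 72 mm across, 12 mm thick; origin under its centre
- spatula: spatula lying on the table, bystander
- brush: brush lying on the table, bystander
- rock: grey lump of rock, bystander: about 50 mm wide and 45 mm tall; origin under its centre
- weight: round dark steel weight, bystander: 50 mm across, 40 mm tall; origin under its centre
Mind the look-alikes: they are no part of the job. What is shaped like the part that bears spacer_grip but turquoise or yellow is not meant.

How it is judged (in metres and radians):
On the way, in this order (a step that is already met when the one before it is completed fails the run):
1. the spacer is gripped and lifted clear of its rack (contact force between the fingers and spacer above 1 N and height (world z) of spacer_foot above 0.035 m), for 0.1 s.
2. the spacer's blade stands in the gap between the short casting and the near rail (z of spacer_foot in the frame of frame below 0.02 m and x of spacer_foot in the frame of frame between -0.0605 and -0.03 m and y of spacer_foot in the frame of casting_short_mid between -0.02 and 0.02 m and angle between the x axis of spacer_foot and the x axis of frame, either way round below 0.15 rad), for 0.1 s.
At the end, for the whole second after the job is handed in: Gripper holds the spacer; its blade is in the gap at the near rail, foot within 8 mm of the bed and 20 mm of the casting's middle line, upright and square within 0.15 rad, pressing the short casting with 1.5 to 40 N; casting flat, within 2 mm of the far rail, square within 0.05 rad; at rest (all of step 2 and contact force between the fingers and spacer above 1 N and contact force between spacer and casting_short between 1.5 and 40 N and x of casting_short_mid in the frame of frame above 0.01 m and angle between the x axis of casting_short_mid and the x axis of frame, either way round below 0.05 rad and z of casting_short_mid in the frame of frame between 0.02 and 0.025 m and angle between spacer_foot's own z axis and vertical below 0.15 rad and linear speed of each of casting_short, spacer below 0.01 m/s); the arm keeps its last pose, push and grip.
It fails at once if another casting shifted more than 5 mm (distance of any of casting_fern_mid, casting_fish_mid from where it was at the start of the episode above 0.005 m).
It fails at once if the short casting pressed with more than 50 N (contact force between any of spacer, the arm and casting_short above 50 N).
It fails at once if a bystander moved more than 30 mm (distance of any of pot, jar, jar_lid, spatula, brush, rock, weight from where it was at the start of the episode above 0.03 m).
It also fails if it takes over 38 s, if anything falls off the work surface, if the arm or the gripper's body presses on something with over 40 N, if the wrist force passes 120 N, or if a joint passes its speed limit or range.

## Working session

There is one attempt and no reset: what is moved stays moved. The work goes in short steps, each a Python script; the robot and the scene stay as the last script left them, time stands still between calls to the robot, and variables do not carry over. Pictures are saved under pics/ and viewed, at most 10 in all, crops included, and the job is handed in when it is done.

```bash
mkdir -p pics; cat > h.py <<'E'
from workcell import env
import numpy as np, cv2
E
python3 - <<'E'
from h import *
s=env.read_state();print(s)
for n in("top","side"):
    p=env.grab_frame(n);cv2.imwrite(f"pics/{n}0.png",p["image"]);print(n,p["position"],p["orientation"],p["fx"],p["cx"],p["cy"],p["D"])
    for t in("frame","casting_short_mid","casting_fern_mid","casting_fish_mid","spacer_grip","rack"):
        print(t,[(np.round(r["xyz"],3).tolist(),round(r["score"],2)) for r in env.search_frame(p,t)])
E
```

```text
{'clock': 0.0, 'joint_positions': array([ 8.99306723e+01,  2.20899088e+01,  3.79296061e-01, -2.98165080e-02,
       -6.84109426e+01, -1.48172835e+01]), 'qvel': array([-0.01166791, -0.08157095,  0.0317518 , -0.08167069, -0.05171558,
       -0.05876173]), 'joint_torque': array([ 1.67453356e-03, -3.90668643e+01,  1.87397236e+01,  4.21965256e+00,
        1.08461076e-02, -1.92873349e-04]), 'position': array([0.16036382, 0.60336248, 0.18416323]), 'tool_rot': array([ 1.79875400e+02, -4.30661892e-03, -1.48976068e+01]), 'force': array([ 0.87350453, -0.93221615, -0.31906553]), 'wrist_torque': array([-0.01279325,  0.00400879, -0.05468093]), 'finger_force': 0.0, 'opening': 0.9976460229421702}
top [0.30316429 0.02069544 1.37504334] [ 12.13905393   0.1048065  -89.31520759] 488.7234888930185 284.36793083916297 211.46635970656143 [-0.12135797  0.          0.          0.          0.        ]
frame [([0.578, -0.006, 0.032], 0.79), ([0.726, -0.291, 0.039], 0.35), ([0.586, -0.019, 0.025], 0.28), ([0.665, 0.436, 0.003], 0.27), ([0.446, 0.316, 0.079], 0.24)]
casting_short_mid [([0.61, 0.079, 0.033], 0.71)
[... 252 characters left out ...]
, 0.07], 0.46)]
rack [([0.435, 0.315, 0.031], 0.94)]
side [ 0.22051899 -0.56245526  0.74317482] [ 43.73927174  -0.5048704  -29.48852639] 404.0864248548348 283.0776046127191 211.64800622724317 [0.00908922 0.         0.         0.         0.        ]
frame [([0.447, 0.308, 0.059], 0.64), ([0.566, -0.066, 0.031], 0.56)]
casting_short_mid [([0.605, 0.073, 0.032], 0.71)]
casting_fern_mid [([0.586, -0.027, 0.03], 0.67), ([0.433, 0.294, 0.03], 0.43)]
casting_fish_mid [([0.574, -0.13, 0.026], 0.71)]
spacer_grip [([0.562, 0.366, 0.04], 0.87), ([0.332, 0.352, 0.039], 0.73), ([0.447, 0.308, 0.057], 0.61), ([0.464, 0.438, 0.046], 0.5), ([0.566, -0.068, 0.031], 0.27)]
rack [([0.433, 0.294, 0.032], 0.84)]
```

View pics/top0.png

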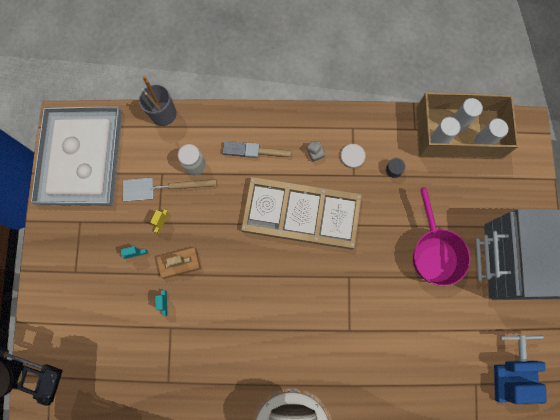

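View pics/side0.png

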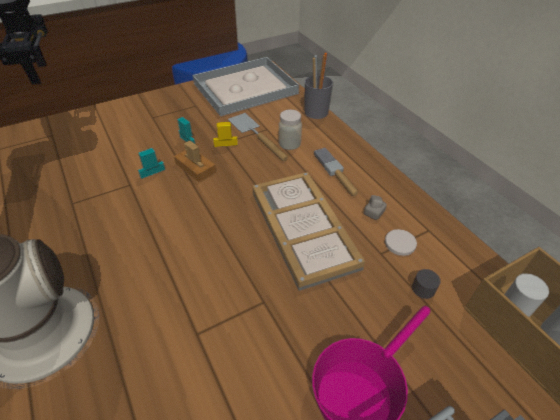

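The wooden spacer stands in the rack at about (178,262) in the top view. The turquoise and yellow look-alikes sit around it. The frame is centred at about (303,213), with the short ammonite casting in the left (+y) bay at (265,205). Next I'll get the rack and frame poses from the masks.

```bash
cat >> h.py <<'E'
from scipy.spatial.transform import Rotation as Ro
def rays(p,uv):
    K=np.array([[p["fx"],0,p["cx"]],[0,p["fy"],p["cy"]],[0,0,1]])
    n=cv2.undistortPoints(np.array(uv,float).reshape(-1,1,2),K,np.array(p["D"],float)).reshape(-1,2)
    return np.c_[n[:,0],-n[:,1],-np.ones(len(n))]@Ro.from_euler('xyz',p["orientation"],degrees=True).as_matrix().T
def plane(p,uv,z):
    d=rays(p,uv);c=np.array(p["position"]);return c+d*((z-c[2])/d[:,2])[:,None]
def pix(p,X):
    R=Ro.from_euler('xyz',p["orientation"],degrees=True).as_matrix()
    q=(np.atleast_2d(X)-p["position"])@R*[1,-1,-1]
    K=np.array([[p["fx"],0,p["cx"]],[0,p["fy"],p["cy"]],[0,0,1]])
    return cv2.projectPoints(q,np.zeros(3),np.zeros(3),K,np.array(p["D"],float))[0].reshape(-1,2)
def rect(p,mask,z):
    c=max(cv2.findContours(mask.astype(np.uint8),0,1)[0],key=cv2.contourArea).reshape(-1,2)
    X=plane(p,c,z)[:,:2]*1000
    (cx,cy),s,a=cv2.minAreaRect(X.astype(np.float32))
    # yaw of short axis (x of the thing), folded to +-90
    if s[0]>s[1]: a+=90
    return np.round([cx,cy],1),np.round(sorted(s),1),round((a+90)%180-90,1)
E
python3 - <<'E'
from h import *
for n in("top","side"):
    p=env.grab_frame(n)
    for t,z in(("frame",.032),("rack",.028),("casting_short_mid",.032),("casting_fern_mid",.032),("casting_fish_mid",.032)):
        for r in env.trace(p,t)[:2]:
            print(n,t,round(r["score"],2),*rect(p,r["mask"],z))
E
```

```text
top frame 0.59 [589.4 -20.9] [160.7 319.4] -8.5
top rack 0.9 [443.6 318.6] [ 65.4 115.5] 15.0
top casting_fern_mid 0.89 [588.3 -21.8] [ 84.4 115.3] 81.4
top casting_fish_mid 0.58 [ 575.1 -123.2] [ 85.8 113.8] 81.4
side frame 0.7 [586.1 -29.6] [165.8 340.6] -8.7
side frame 0.28 [760.9  92.3] [ 46.9 205.5] -8.7
side rack 0.71 [440.9 306.9] [ 71.5 135.9] 14.2
side casting_short_mid 0.91 [608.   78.3] [ 85.6 101. ] 80.2
side casting_short_mid 0.33 [650.1 330.4] [ 62.1 265. ] 4.0
side casting_fern_mid 0.73 [587.6 -22.2] [ 81.5 110.2] 81.5
side casting_fish_mid 0.96 [ 573.2 -122.7] [ 88.7 115.5] 82.3
side casting_fish_mid 0.74 [585.4 -28.6] [164.2 337.3] -8.7
```

```bash
python3 - <<'E'
from h import *
for pos,y in(([.443,.317],105),([.443,.317],-75),([.56,.08],81.4),([.56,.08],-98.6)):
    print(y,env.inverse_kinematics([*pos,.2],[180,0,y]))
env.goto([.443,.317,.25],[180,0,-75])
p=env.grab_frame("wrist");cv2.imwrite("pics/w1.png",p["image"]);print(p["position"],p["orientation"],p["fx"])
for t in("rack","spacer_grip"):
    for r in env.trace(p,t)[:3]: print(t,round(r["score"],2),*rect(p,r["mask"],.028 if t=="rack" else .082))
print([(np.round(r["xyz"],3).tolist(),round(r["score"],2)) for r in env.search_frame(p,"spacer_grip")])
s=env.read_state();print(s["clock"],s["position"],s["tool_rot"])
E
```

```text
105 [ 52.64537429  13.61263475  -9.54374067   0.         -66.84362458
 142.35462571]
-75 [ 52.64537429  13.61263475  -9.54374067   0.         -66.84362458
 -37.64537429]
81.4 [ 24.53892419  15.6791872   -6.71825262   0.         -67.60256018
 146.86107581]
-98.6 [ 24.53892419  15.6791872   -6.71825262   0.         -67.60256018
 -33.13892419]
[0.4593957  0.25048422 0.44901835] [-1.48066667e+01 -2.05793182e-03 -1.64922071e+02] 315.2516208079572
rack 0.59 [444.9 321.4] [ 59.7 110.3] 15.1
spacer_grip 0.82 [550.7 369.1] [38.8 61.1] 69.5
spacer_grip 0.78 [447.3 312.6] [18.9 60.6] 15.3
spacer_grip 0.72 [349.9 349.2] [32.2 65. ] -85.0
[([0.447, 0.312, 0.079], 0.72), ([0.346, 0.355, 0.063], 0.57), ([0.559, 0.374, 0.058], 0.56), ([0.476, 0.429, 0.04], 0.55), ([0.447, 0.313, 0.028], 0.37)]
3.0083 [0.44257008 0.3177609  0.24969463] [ 1.79974367e+02 -1.53115440e-02 -7.49134697e+01]
```

View pics/w1.png

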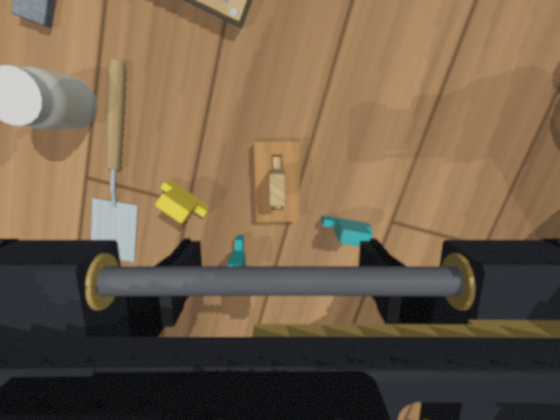

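The wrist view shows the wooden spacer upright in its rack at (277,185), and its line agrees with the rack estimate. I'll grasp it, lift, and look at the frame from close up.

```bash
python3 - <<'E'
from h import *
env.gripper_to(0.6)
env.move_straight([.445,.320,.10],[180,0,-74.9],rate=.2)
print(env.move_straight([.445,.320,.039],rate=.06,force_limit=8))
env.gripper_to(0.0,40)
s=env.read_state();print(s["opening"]*87,s["finger_force"],s["force"],s["position"])
env.move_straight([.445,.320,.13],rate=.1)
s=env.read_state();print(s["opening"]*87,s["finger_force"],s["position"],s["clock"])
env.goto([.55,.07,.22],[180,0,-98.6])
p=env.grab_frame("wrist");cv2.imwrite("pics/w2.png",p["image"]);print(p["position"])
for t in("frame","casting_short_mid","casting_fern_mid","spacer_grip"):
    for r in env.trace(p,t)[:2]: print(t,round(r["score"],2),*rect(p,r["mask"],.032))
s=env.read_state();print(s["opening"]*87,s["position"],s["tool_rot"],s["clock"],s["force"])
import pickle;pickle.dump(p,open("w2.pkl","wb"))
E
```

```text
False
19.34309430910323 39.96654510498047 [-0.51641456  0.69343621  0.38301425] [0.44501038 0.32003598 0.03907021]
19.18008671882532 39.966976046562195 [0.4445453  0.31956326 0.12923503] 7.6833
[0.53800917 0.00177786 0.41854466]
frame 0.8 [ 5.941e+02 -5.000e-01] [157.  273.3] -8.4
casting_short_mid 0.81 [610.1  76. ] [84.5 96.8] 81.5
casting_fern_mid 0.83 [589.9 -21.8] [ 83.7 110.9] 81.5
19.19842638774493 [0.54972232 0.0710128  0.21958429] [ 1.79960172e+02 -1.70331937e-02 -9.84955323e+01] 9.0333 [ 0.2116867   0.6735688  -1.21508792]
```

View pics/w2.png

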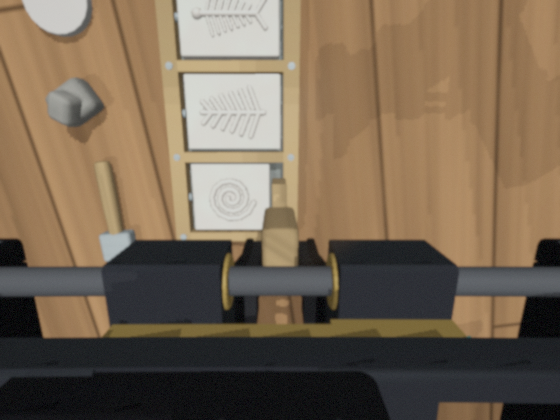

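```bash
python3 - <<'E'
from h import *
env.goto([.5544,.0843,.12],[180,0,-98.5])
env.move_straight([.5544,.0843,.078],rate=.1)
p=env.grab_frame("wrist")
for t in("casting_short_mid","casting_fern_mid"):
    for r in env.trace(p,t)[:1]: print(t,round(r["score"],2),*rect(p,r["mask"],.032))
s=env.read_state();print(s["position"],s["tool_rot"],s["clock"],s["force"])
import pickle;pickle.dump(p,open("w3.pkl","wb"))
im=cv2.resize(p["image"],None,fx=3,fy=3,interpolation=cv2.INTER_CUBIC)
a=np.radians(-8.5);X=np.array([np.cos(a),np.sin(a)]);Y=np.array([-X[1],X[0]])
def ln(u,v0,v1,z,c):
    q=pix(p,np.array([[*(u*X+v*Y),z] for v in(v0,v1)]));q=(q*3+1).astype(int);cv2.line(im,tuple(map(int,q[0])),tuple(map(int,q[1])),c,1)
ln(.5272,.09,.21,.032,(0,0,255));ln(.5444,.09,.21,.032,(0,255,0))
T=s["position"][:2];u,v=T@X,T@Y;print(u,v)
z=s["position"][2]-.033
for e in(-.005,.005): ln(u+e,v-.035,v+.035,z+.026,(255,0,0));ln(u+e,v-.035,v+.035,z,(255,255,0))
c=pix(p,[[*(u*X+(v-.04)*Y),.03]])[0]*3;x0,y0=int(max(0,min(1680-800,c[0]-400))),int(max(0,min(1260-600,c[1]-300)))
cv2.imwrite("pics/w3.png",im[y0:y0+600,x0:x0+800]);print(x0,y0)
E
```

```text
casting_short_mid 0.59 [609.8  73.9] [79.8 94.8] 81.5
casting_fern_mid 0.77 [589.8 -22. ] [ 82.7 109.6] 81.6
[0.55528669 0.0845649  0.07923102] [-1.79872994e+02  6.56649139e-02 -9.84933788e+01] 10.2333 [-0.43462757  0.32127957  0.1136255 ]
0.5366878549288231 0.16571262392203
435 197
```

View pics/w3.png

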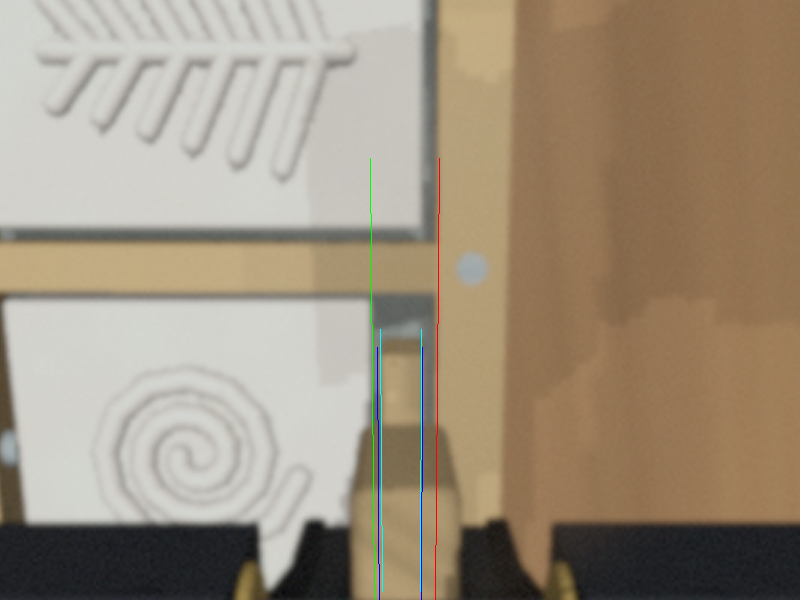

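The overlay agrees with the picture: the blade (columns 380–422) sits inside the gap between the casting edge (371) and the rail (435). I'll insert it, then push with a force limit.

```bash
python3 - <<'E'
from h import *
a=np.radians(-8.5);X=np.array([np.cos(a),np.sin(a)]);Y=np.array([-X[1],X[0]])
def P(u,v,z): return [*(u*X+v*Y),z]
def st():
    s=env.read_state();T=s["position"];print(np.round([T[:2]@X*1e3,T[:2]@Y*1e3,T[2]*1e3],2),"F",np.round([s["force"][:2]@X,s["force"][:2]@Y,s["force"][2]],2),round(s["clock"],2),np.round(s["tool_rot"],1));return s
st()
hit=env.move_straight(P(.536,.1655,.047),rate=.04,force_limit=6);print(hit);st()
if not hit:
    env.dwell(.3);st()
    for i in range(8):
        u=.539+.002*i
        h=env.move_straight(P(u,.1655,.047),rate=.012,force_limit=9);s=st()
        if h: print("stop");break
    env.dwell(.3);st()
E
```

```text
[536.69 165.71  79.23] F [-0.48  0.25  0.11] 10.23 [-1.799e+02  1.000e-01 -9.850e+01]
False
[536.21 165.6   47.18] F [ 0.7  -0.5   0.08] 11.16 [-180.     0.   -98.5]
[536.08 165.58  47.22] F [-0.42  0.62 -0.79] 11.46 [-180.     0.   -98.5]
[539.09 165.49  46.96] F [-0.07  0.56  0.4 ] 11.86 [180.    0.  -98.5]
[540.81 165.38  46.88] F [-0.51 -0.71 -0.24] 12.18 [180.   -0.  -98.5]
[542.88 165.35  46.84] F [-0.31 -0.07 -0.89] 12.49 [180.   -0.  -98.5]
[544.23 165.16  46.81] F [-3.    0.31  0.04] 12.81 [179.9  -0.  -98.5]
[545.9  165.07  46.83] F [-5.28  0.49  1.96] 13.12 [ 1.799e+02 -1.000e-01 -9.850e+01]
[547.19 164.89  46.67] F [-6.72  0.37  2.62] 13.44 [ 1.798e+02 -1.000e-01 -9.850e+01]
[548.35 164.64  46.49] F [-8.39  1.03  3.24] 13.76 [ 1.797e+02 -1.000e-01 -9.850e+01]
[549.23 164.38  46.28] F [-10.62   0.26   3.82] 14.07 [179.6  -0.2 -98.5]
[549.24 164.36  46.29] F [-9.16  0.51  4.05] 14.38 [179.6  -0.2 -98.5]
```

```bash
python3 - <<'E'
from h import *
p=env.grab_frame("wrist")
for t in("casting_short_mid","casting_fern_mid"):
    for r in env.trace(p,t)[:1]: print(t,round(r["score"],2),*rect(p,r["mask"],.032))
im=cv2.resize(p["image"],None,fx=2.6,fy=2.6,interpolation=cv2.INTER_CUBIC)
a=np.radians(-8.5);X=np.array([np.cos(a),np.sin(a)])
q=pix(p,[[*(.5950*X+.166*np.array([-X[1],X[0]])),.032]])[0]*2.6
x0,y0=int(max(0,q[0]-400)),int(max(0,q[1]-350));cv2.imwrite("pics/w4.png",im[y0:y0+600,x0:x0+800]);print(x0,y0)
t=env.grab_frame("side");q=pix(t,[[.6,.08,.03]])[0];x,y=map(int,q);print(q)
cv2.imwrite("pics/s4.png",cv2.resize(t["image"][max(0,y-75):y+75,max(0,x-100):x+100],None,fx=4,fy=4,interpolation=cv2.INTER_CUBIC))
for r in env.trace(t,"casting_short_mid")[:1]: print(*rect(t,r["mask"],.032))
E
```

```text
casting_short_mid 0.73 [615.5  65.3] [65.4 95.7] 82.4
casting_fern_mid 0.78 [589.6 -22.4] [ 83.5 109.5] 81.9
154 249
[286.12971873 193.67560001]
[617.7  76.2] [86.5 95.7] 81.4
```

View pics/w4.png

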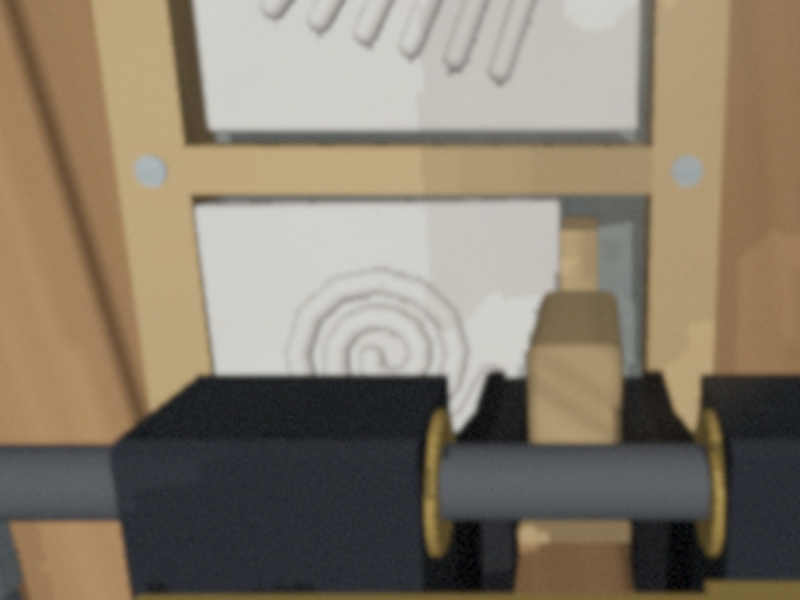

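View pics/s4.png

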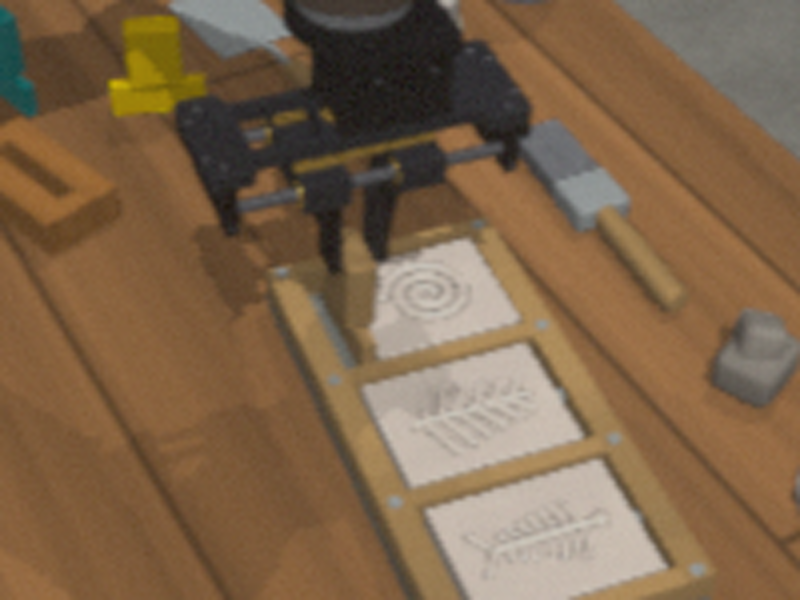

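The casting now lies flush along the far rail, with no gap visible at (195–213, 205–375). The spacer stands upright against it at about 9 N. I'll check that this is stable, then hand in.

```bash
python3 - <<'E'
from h import *
for i in range(3):
    env.dwell(.3);s=env.read_state();print(np.round(s["position"],4),np.round(s["force"],1),s["finger_force"],s["clock"])
print(env.close_job())
E
```

```text
[0.5675 0.0814 0.0463] [-10.1   2.4   4.1] 40.32435894012451 14.925
[0.5675 0.0814 0.0463] [-9.8  3.   3.8] 40.3243088722229 15.225
[0.5675 0.0814 0.0463] [-8.9  2.6  5.4] 40.324310660362244 15.525
the job is handed in; nothing more can be done
None
```

I handed the job in at about 15.5 s: the gripper still holds the spacer with its blade in the near-rail gap, pressing the short casting flush to the far rail at about 10 N; `close_job` returned no verdict.

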